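# Zero the gauge, jack up the sagging tube and hold it

## Task

Zero the dial gauge by turning its round bezel clockwise until the red zero mark stands at the needle, then stand the red lever jack flat on the bench with its round saddle centred under the yellow lift pad of the sagging tube and let go of it. Pump the handle: one full stroke down, let it spring right back up, then push it fully down again and finish while still holding it down, with the tube carried by the jack alone. Keep the arm off the tube and leave the other things on the bench where they lie.

Things in the scene. Friction and masses are not known exactly. Their poses are not given: they have to be found in the camera images.
- bezel_center (a point): Centre of the dial gauge's knurled bezel, half-way up (z 50 mm). Bezel 62 mm across, z 42 to 59 mm; below it a 36 mm pillar on a 56 mm square foot 10 mm high. Grip any two opposite sides of the rim from above; 35 mm or more is free all round. Friction 0.03 N m; stays where left. Turns with the bezel: its -x axis points to the red zero mark.
- bezel (a joint): Bezel angle, rad: 0 when its red zero mark stands at the black needle (gauge reads zero), growing counter-clockwise seen from above, range -0.6 to 1.8, starts at 0.5 to 1.3. The needle does not turn with the bezel: with the tube at rest it points along the fixture's -x axis; it swings round as the tube rises.
- fixture: Blue fixture, fixed. Origin on the bench right below the lift pad, y axis along the tube away from its hinge, -x to the robot's side. Hinge tower 60 x 56 mm, 114 mm high, centred at y = -150 mm; rest post 91 mm high with 50 mm square foot at y = +115 mm; gauge at x = -100, y = -150 mm. Between tower and post the bench is free: bring the jack in along +x.
- lift_pad (a point): Centre of the underside of the yellow lift pad (disc 32 mm across) beneath the tube, 85 mm above the bench at rest. A yellow band with a black cross marks it on top of the tube. y axis along the tube, away from the hinge; -x sideways to the robot's side. Tube 30 mm square, 300 mm long, its top 121 mm above the bench.
- bar (a joint): Rise of the hinged tube, rad: 0 resting on the post, about 0.12 with the jack at full stroke (pad raised about 18 mm). The tube weighs about 0.7 kg and falls back when not carried.
- jack_grip (a point): Centre of the red lever jack's pump tower, 48.5 mm above the jack's underside: grip it here. Tower 30 mm wide (y), 34 mm long (x), z 12 to 85 mm. x axis: from tower to saddle; the handle sticks out the other way. Base plate 80 mm wide, 12 mm thick, from x = -115 to +100 mm. Loose, about 0.9 kg.
- saddle_top (a point): Centre of the top of the jack's round steel saddle (36 mm across), 75 mm ahead of the tower's axis along the jack's x. 68 mm above the bench when down; rises 58 mm per rad of handle, 35 mm in a full stroke; meets the pad after 17 mm.
- paddle (a point): Centre of the upper face of the orange paddle (36 x 36 mm) at the handle's end, pressed down from above. The pivot is 24 mm behind the tower's axis, 75 mm above the bench; paddle 75 mm from it. Height about 105 mm handle up, 61 mm fully down; 93 to 98 mm behind the tower's axis.
- pump_handle (a joint): Angle of the pump handle, rad: 0 up, 0.6 fully down (hard stop). A spring lifts it right back up when it is let go and the saddle sinks with it. Pressing takes 2 to 4 N free, 6 to 10 N with the tube's weight.
- wire_brush: Bystander: wire brush with blue handle. Origin at its underside, on the bench. Leave it.
- pliers: Bystander: pliers with orange handles, 160 mm long. Origin at its underside, on the bench. Leave it.
- offcut_a: Bystander: grey steel offcut 110 x 60 x 6 mm. Origin at its underside, on the bench. Leave it.
- offcut_b: Bystander: brownish steel offcut 100 x 70 x 8 mm. Origin at its underside, on the bench. Leave it.
- tip_jar: Bystander: jar of welding tips, 60 mm across, 75 mm high. Origin at its underside, on the bench. Leave it.
Not all that is in view belongs to the job. There is more than one size of the part that bears jack_grip; the job needs the larger.

How it is judged:
By the outcome, as a careful person would: the job done as asked, in the order asked, and still so for the second after the job is handed in, while the arm keeps its last pose, push and grip.
It also fails if it takes over 67 s, if anything falls off the work surface, if the arm or the gripper's body presses on something with over 40 N, if the wrist force passes 120 N, or if a joint passes its speed limit or range.

## Robot

A 6-joint arm with a two-finger parallel gripper is mounted at the origin on the work surface. World frame = base frame: x ahead of the robot, y to its left, z up, the work surface at z = 0. Lengths are in mm, angles in rad, forces in N, time in s.
With the tool pointing down it reaches from about 200 to 875 mm from the base axis. Payload 3.4 kg.
Tool frame: the origin (TCP) lies midway between the tips of the shut fingers; the grasp point (between the pads) lies 19 mm behind it; z points along the fingers, y is the direction in which the jaws open and shut (so a half turn about z gives the same grasp; the last joint's range is limited). The gripper opens to 94 mm and grips with 3 to 60 N. Pads are 16 mm wide; open, the fingers measure 119 mm over their backs; the gripper's body (75 mm by 177 mm) begins 78 mm behind the grasp point.
Start: joints at [-1.402, 0.276, 1.505, -0, 1.361, -0.121], TCP at [164.311, -551.06, 205.493] pointing down, gripper open.
Joint ranges: [-2.89, 2.89], [-0.75, 2.08], [0.22, 2.7], [-1.18, 4.32], [0.11, 2.71], [-2.7, 2.7]. Speed limits (rad/s): [2.57, 2.57, 3.14, 3.14, 3.14, 3.14].

## Interface

Orientations are given as [roll, pitch, yaw] about the fixed x, y, z axes, in that order (R = Rz(yaw) Ry(pitch) Rx(roll)).
In Python, from bench import env gives the robot as it stands.
- The arm moves only by the tool drive_tool, never from a script. Its arguments are lists of equal length, an entry for each row: "slide": the shift along the tool's x, y, z in mm, a list of three; "twist": the turn, a rotation vector about the tool's x, y, z in degrees, a list of three; "hand": the closure, from 0 (fully open) to 1 (shut). A call has exactly 10 rows; each row shifts and turns the commanded pose from where the row before left it, along the tool's axes as they then stand; what a row does not reach is not made up. A row lasts 1/8 s, in which the tool goes at most 62.5 mm and 10.7 degrees, less where a joint would pass 70% of its speed; a pose out of reach is approached as far as the arm can. A call with a gripper value outside its range is refused whole. The fingers move at their own pace and stop on an object; "newtons" is the grip in N (left out, the last holds). Time passes only in rows, so rows that do not move let the fingers close, or fill a call up. It gives the time, the measured TCP pose, the force and the opening at its end, in the units of the state.
- env.observe(): the state, without advancing time (a new reading comes with each control period).
- env.grab_frame(name): name is "scene" or "top" or "wrist"; returns the picture (480x640x3 uint8, blue, green, red); there is no depth.
- env.camera_params(name): a dict with "fx", "fy", "cx", "cy" (pixels), "R" (3x3) and "t" (3): a world point X has camera coordinates R X + t. Camera axes: x right, y down, z forward; pixel columns grow to the right and rows downward; lengths in mm; the calibration is good to about 2 mm. A picture is of the moment at which its call begins: read the wrist's pose just before it. camera_params takes no time and is no camera call; for the wrist camera it gives the pose at the moment of the call.
- env.hand_in(): hands the job in, once; it reports no verdict.
Trained networks look in the newest picture that a camera, given by its name, has taken for a name from the list of things; names that differ only in an ending like _2 or _b are one class to them, and where a whole thing is asked for, a point or a joint stands for the part that bears it (a point fixed in the world has none). Each returns a list of dicts, best first, with "score" (0 to 1); they miss things now and then, are a little off and sometimes report something else, mostly with a low value. They report only what shows in the picture. A call takes as long as a camera call. They do not tell look-alikes from the thing itself.
- env.find_in(camera, name): "extent" ([left, top, width, height] as shares, 0 to 1, of the picture: columns of its width, rows of its height, round what is visible of it).
- env.silhouettes(camera, name): "mask" (480x640 bool, what is visible of it) and "extent" ([left, top, width, height] as shares, 0 to 1, of the picture: columns of its width, rows of its height, round what is visible of it).
The state is a dict: "time": time; "qpos": joint angles; "dq": joint speeds; "joint_torque": joint torques, N m; "ee_pos": TCP position; "tcp_rot": TCP orientation; "wrist_force": force on the tool from outside, world axes, zero at the start; "torque": the same for the moment, N m; "gripper_width": finger opening in mm.
Only numpy, scipy, OpenCV 4.12 (cv2) and the standard library are available. Lean on these libraries where they do the work, as an engineer would, in place of code of your own. Each camera call takes 0.05 s, during which the arm holds its last target. There are 200 camera calls.

## Working session

There is one attempt and no reset: what is moved stays moved. The work goes in short steps, Python scripts to look and compute and a tool call to move; the robot and the scene stay as the last step left them, time stands still between calls to the robot, and variables do not carry over. Pictures are saved under pics/ and viewed, about 8 in all and at most 12, crops included, and the job is handed in when it is done.

Besides the shell and the picture viewer there is one more tool, called after "Call:" in YAML: its name, and indented under it one key for each argument. drive_tool: Moves the arm, as the interface text tells. Its arguments: {"type":"object","properties":{"slide":{"type":"array"},"twist":{"type":"array"},"hand":{"type":"array"},"newtons":{"type":"number"}},"required":["slide","twist","hand"]}

```bash
mkdir -p pics; ls
cat > h.py <<'E'
import numpy as np, cv2
from bench import env
from scipy.spatial.transform import Rotation as Ro
def cam(n):
    p=env.camera_params(n); return p,np.array(p["R"]).reshape(3,3),np.array(p["t"]).ravel()
def ray(n,u,v,z):
    p,R,t=cam(n); d=R.T@np.array([(u-p["cx"])/p["fx"],(v-p["cy"])/p["fy"],1]); c=-R.T@t
    return c+d*(z-c[2])/d[2]
def proj(n,X):
    p,R,t=cam(n); x=R@np.array(X,float)+t
    return np.array([p["fx"]*x[0]/x[2]+p["cx"],p["fy"]*x[1]/x[2]+p["cy"]])
def st():
    s=env.observe(); print({k:np.round(s[k],3).tolist() for k in ("time","ee_pos","tcp_rot","wrist_force","gripper_width","qpos")}); return s
E
python3 - <<'E'
from h import *
st()
for n in("top","scene"):
    cv2.imwrite(f"pics/{n}0.png",env.grab_frame(n))
    print(n,-cam(n)[1].T@cam(n)[2])
    for k in("bezel_center","jack_grip","fixture","paddle","saddle_top","lift_pad"):
        for r in env.find_in(n,k)[:3]:
            l,t,w,h=r["extent"]; print(n,k,round(r["score"],2),np.round([l*640,t*480,w*640,h*480]).tolist())
E
```

```text
pics
{'time': 0.0, 'ee_pos': [164.203, -550.468, 204.634], 'tcp_rot': [-3.14, -0.0, 0.29], 'wrist_force': [-0.556, -0.183, 0.005], 'gripper_width': 94.047, 'qpos': [-1.402, 0.277, 1.506, -0.0, 1.361, -0.121]}
top [ 362.29146503    9.49803598 1664.44667546]
top bezel_center 0.77 [373.0, 222.0, 15.0, 20.0]
top bezel_center 0.45 [225.0, 273.0, 15.0, 30.0]
top jack_grip 0.93 [162.0, 296.0, 25.0, 48.0]
top jack_grip 0.86 [224.0, 235.0, 41.0, 67.0]
top fixture 0.7 [289.0, 178.0, 109.0, 64.0]
top fixture 0.47 [370.0, 219.0, 20.0, 22.0]
top paddle 0.72 [228.0, 275.0, 14.0, 33.0]
top paddle 0.6 [162.0, 329.0, 11.0, 14.0]
top saddle_top 0.59 [243.0, 240.0, 9.0, 4.0]
top saddle_top 0.46 [368.0, 219.0, 18.0, 23.0]
top lift_pad 0.66 [287.0, 183.0, 102.0, 18.0]
top lift_pad 0.33 [369.0, 220.0, 20.0, 22.0]
scene [1348.02953778 -609.84731905  818.69493247]
scene bezel_center 0.71 [257.0, 269.0, 23.0, 19.0]
scene jack_grip 0.87 [374.0, 159.0, 31.0, 38.0]
scene jack_grip 0.7 [344.0, 178.0, 50.0, 63.0]
scene fixture 0.73 [255.0, 238.0, 138.0, 92.0]
scene fixture 0.21 [442.0, 229.0, 38.0, 25.0]
scene paddle 0.43 [353.0, 175.0, 11.0, 21.0]
scene paddle 0.4 [373.0, 161.0, 15.0, 9.0]
scene lift_pad 0.61 [276.0, 241.0, 116.0, 50.0]
```

Run:
```python
import cv2
a=cv2.imread("pics/top0.png")[150:370,130:430]
cv2.imwrite("pics/top0c.png",cv2.resize(a,(800,587),interpolation=cv2.INTER_CUBIC))
```

```text
(no output)
```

View pics/top0c.png

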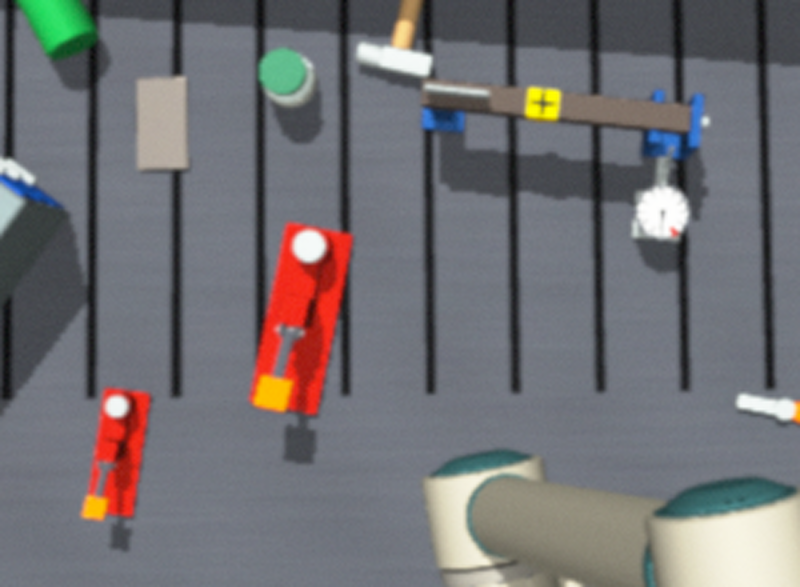

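The large jack's saddle is at crop (309,246) and its paddle at (273,393). The pad cross is at (543,104). The gauge centre is at (661,213), with the red mark at (676,232) and the needle pointing down.

Run:
```python
from h import *
f=lambda u,v,z:ray("top",130+u*.375,150+v*220/587,z)
C=f(543,104,121);S=f(309,246,68);P=f(273,393,105);G=f(661,213,59);M=f(676,232,59)
t1=f(424,94,121);t2=f(690,117,121)
for n,v in dict(C=C,S=S,P=P,G=G,M=M).items():print(n,v.round(1))
d=t1-t2;print("fixture y dir",np.degrees(np.arctan2(d[1],d[0])),"=> yaw",np.degrees(np.arctan2(d[1],d[0]))-90)
e=S-P;print("jack yaw",np.degrees(np.arctan2(e[1],e[0])),np.hypot(*e[:2]))
yaw=np.arctan2(d[1],d[0])-np.pi/2
R=lambda v:C[:2]+np.array([[np.cos(yaw),-np.sin(yaw)],[np.sin(yaw),np.cos(yaw)]])@v
print("gauge pred",R([-100,-150]))
m=M-G; print("mark angle from -x fixture",np.degrees(np.arctan2(m[1],m[0])-yaw-np.pi)%360)
T=S-75*e/np.hypot(*e[:2]);print("tower",T)
p,Rw,t=cam("wrist");s=env.observe()
Rt=Ro.from_euler("xyz",s["tcp_rot"]).as_matrix()
print("cam in tool pos",Rt.T@(-Rw.T@t-s["ee_pos"]),"rot",(Rw@Rt).round(3),p["fx"])
```

```text
C [619.5 -33.  121. ]
S [469.  234.2  68. ]
P [304.4 269.5 105. ]
G [ 502.2 -168.    59. ]
M [ 480.1 -184.8   59. ]
fixture y dir 84.25311474523154 => yaw -5.746885254768458
jack yaw -12.076942935495023 168.2896681161276
gauge pred [ 505.00174904 -172.23262412]
mark angle from -x fixture 42.94357026291351
tower [395.64088712 249.93825476  84.48942583]
cam in tool pos [  75.55899152   -0.75108753 -178.79570809] rot [[ 0.001  1.    -0.   ]
 [-0.966  0.001 -0.258]
 [-0.258  0.     0.966]] 420.6254245940179
```

Call:
drive_tool:
  slide:
    - [48,-30,0]
    - [48,-30,0]
    - [48,-30,0]
    - [48,-30,0]
    - [48,-30,0]
    - [48,-30,0]
    - [48,-30,0]
    - [48,-30,0]
    - [48,-30,0]
    - [0,0,0]
  twist:
    - [0,0,0]
    - [0,0,0]
    - [0,0,0]
    - [0,0,0]
    - [0,0,0]
    - [0,0,0]
    - [0,0,0]
    - [0,0,0]
    - [0,0,0]
    - [0,0,0]
  hand: [0,0,0,0,0,0,0,0,0,0]

```text
time: 1.95
ee_pos: [503.2, -166.0, 205.4]
tcp_rot: [-3.141, -0.001, 0.295]
wrist_force: [-0.1, -1.0, -0.1]
gripper_width: 94.0
```

```bash
cat > g.py <<'E'
from h import *
import sys
st()
im=env.grab_frame("wrist"); cv2.imwrite(f"pics/{sys.argv[1]}.png",im)
for k in("bezel_center","lift_pad"):
    for r in env.silhouettes("wrist",k)[:2]:
        ys,xs=np.nonzero(r["mask"]); print(k,round(r["score"],2),np.round(np.array(r["extent"])*[640,480,640,480]).tolist(),"c",xs.mean().round(1),ys.mean().round(1))
# red mark
h=cv2.cvtColor(im,cv2.COLOR_BGR2HSV)
m=((h[...,0]<8)|(h[...,0]>172))&(h[...,1]>150)&(h[...,2]>90)
n,l,s,c=cv2.connectedComponentsWithStats(m.astype(np.uint8))
for i in range(1,n):
    if s[i,4]>15: print("red",s[i].tolist(),c[i].round(1),ray("wrist",*c[i],59).round(1))
E
python3 g.py w1
```

```text
{'time': 1.95, 'ee_pos': [503.184, -165.974, 205.391], 'tcp_rot': [-3.141, -0.001, 0.295], 'wrist_force': [-0.059, -1.048, -0.103], 'gripper_width': 94.038, 'qpos': [-0.451, 0.208, 1.599, 0.001, 1.334, 0.824]}
bezel_center 0.78 [289.0, 178.0, 79.0, 78.0] c 328.1 215.7
bezel_center 0.54 [585.0, 134.0, 55.0, 119.0] c 615.1 191.7
lift_pad 0.58 [133.0, 0.0, 299.0, 124.0] c 303.4 51.1
red [330, 242, 11, 14, 111] [334.4 248.9] [ 482.3 -185.6   59. ]
```

View pics/w1.png

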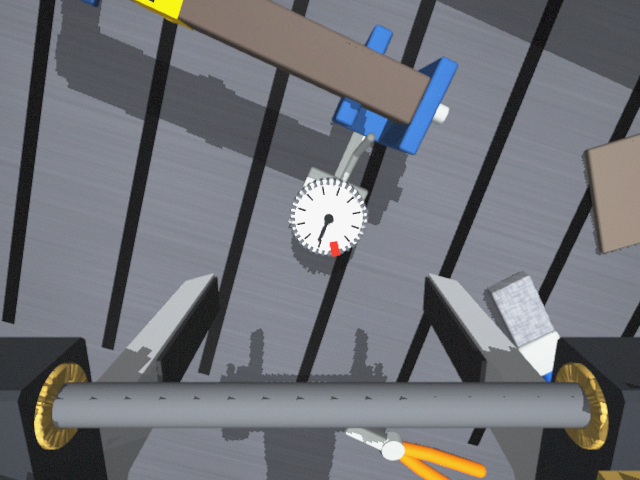

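The dial centre is at about (328.5,217), the needle tip at (320,244) and the red mark at (334,249).

Run:
```python
from h import *
im=cv2.imread("pics/w1.png")
c=im[165:270,275:385]; g=cv2.cvtColor(c,cv2.COLOR_BGR2GRAY)
# white face
w=((g>200)).astype(np.uint8)
cn=max(cv2.findContours(w,0,2)[0],key=cv2.contourArea);print(cv2.minEnclosingCircle(cn),cv2.fitEllipse(cv2.convexHull(cn)))
el=cv2.fitEllipse(cv2.convexHull(cn)); u,v=np.array(el[0])+[275,165]
G=ray("wrist",u,v,59);print("centre",G)
# hub + needle: dark pixels near centre
yy,xx=np.mgrid[165:270,275:385]; d=np.hypot(xx-u,yy-v)
m=(g<110)&(d<26)
n,l,s,cc=cv2.connectedComponentsWithStats(m.astype(np.uint8))
i=max(range(1,n),key=lambda i:s[i,4]); P=np.argwhere(l==i); far=P[np.argsort(-np.hypot(P[:,1]+275-u,P[:,0]+165-v))[:4]].mean(0)
print(s[i],far+[165,275])
N=ray("wrist",far[1]+275,far[0]+165,59)-G; M=ray("wrist",334.4,248.9,59)-G
a=lambda q:np.degrees(np.arctan2(q[1],q[0])); print("needle",a(N)%360,"mark",a(M)%360,"turn",a(M)-a(N))
C=ray("top",130+543*.375,150+104*220/587,121)
for z in(59,50):print(ray("wrist",u,v,z))
# tube direction from wrist edges: lower edge (178,20)-(412,125)
A=ray("wrist",178,21,121);B=ray("wrist",410,125,121);print("yaw",a(A-B)-90)
print("TCP proj", proj("wrist",[G[0],G[1],59]))
# needed slide
s=env.observe();y=s["tcp_rot"][2];d=G[:2]-np.array(s["ee_pos"])[:2]
print("slide",d@[np.cos(y),np.sin(y)],d@[np.sin(y),-np.cos(y)])
```

```text
((51.96052551269531, 47.93779754638672), 41.10907745361328) ((52.255615234375, 50.21435546875), (75.28304290771484, 79.23348236083984), 146.65489196777344)
centre [ 507.18359073 -172.06671542   59.        ]
[ 43  49  15  27 112] [239.25 319.25]
needle 178.80103532335661 mark 208.59403016363783 turn -330.2070051597188
[ 507.18359073 -172.06671542   59.        ]
[ 505.36441646 -172.76291049   50.        ]
yaw -6.294916931219831
TCP proj [327.25561523 215.21435547]
slide 5.603257184178826 4.45583637404563
```

Call:
drive_tool:
  slide:
    - [3,5,20]
    - [0,0,50]
    - [0,0,50]
    - [0,0,35]
    - [0,0,17]
    - [0,0,0]
    - [0,0,0]
    - [0,0,0]
    - [0,0,0]
    - [0,0,0]
  twist:
    - [0,0,0]
    - [0,0,0]
    - [0,0,0]
    - [0,0,0]
    - [0,0,0]
    - [0,0,0]
    - [0,0,0]
    - [0,0,0]
    - [0,0,0]
    - [0,0,0]
  hand: [0,0,0,0,0,0.35,0.4,0.4,0.4,0.4]
  newtons: 10

```text
time: 3.35
ee_pos: [505.1, -171.5, 34.4]
tcp_rot: [-3.14, -0.0, 0.289]
wrist_force: [-1.7, 3.9, 5.4]
gripper_width: 61.8
```

Call:
drive_tool:
  slide:
    - [0,0,0]
    - [0,0,0]
    - [0,0,0]
    - [0,0,0]
    - [0,0,0]
    - [0,0,0]
    - [0,0,0]
    - [0,0,0]
    - [0,0,0]
    - [0,0,0]
  twist:
    - [0,0,5]
    - [0,0,7]
    - [0,0,7]
    - [0,0,7]
    - [0,0,7]
    - [0,0,2]
    - [0,0,0]
    - [0,0,0]
    - [0,0,0]
    - [0,0,0]
  hand: [0.4,0.4,0.4,0.4,0.4,0.4,0.4,0.4,0.4,0.4]

```text
time: 4.6
ee_pos: [505.2, -170.4, 34.4]
tcp_rot: [-3.138, 0.001, -0.322]
wrist_force: [-1.9, 7.3, 6.8]
gripper_width: 61.8
```

```bash
python3 g.py w2; python3 -c "
import cv2
a=cv2.imread('pics/w2.png')[200:420,230:430]
cv2.imwrite('pics/w2c.png',cv2.resize(a,(545,600),interpolation=cv2.INTER_CUBIC))"
```

```text
{'time': 4.6, 'ee_pos': [505.169, -170.37, 34.379], 'tcp_rot': [-3.138, 0.001, -0.322], 'wrist_force': [-1.908, 7.277, 6.836], 'gripper_width': 61.79, 'qpos': [-0.458, 0.369, 1.841, 0.004, 0.934, 1.432]}
bezel_center 0.68 [243.0, 229.0, 156.0, 153.0] c 320.4 302.7
lift_pad 0.94 [1.0, 0.0, 310.0, 144.0] c 134.8 55.0
red [323, 353, 21, 28, 425] [333.1 366.4] [ 483.  -167.5   59. ]
```

View pics/w2c.png

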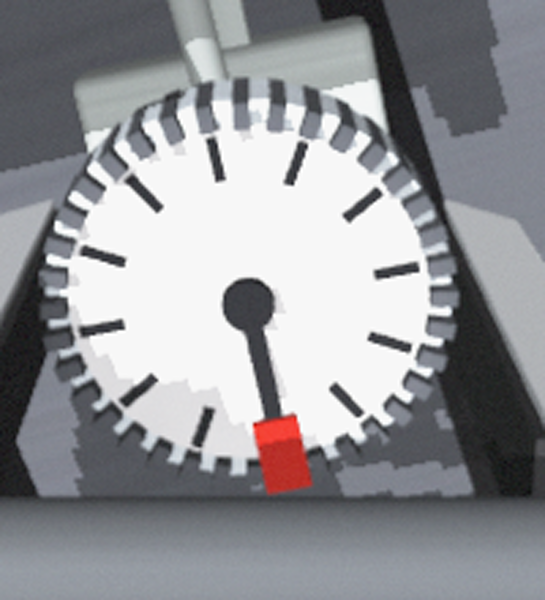

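The mark now lines up with the needle: the hub is at crop (249,305), the tip at (276,418) and the mark at (283,455). I'll release, rise and go over the jack.

Call:
drive_tool:
  slide:
    - [0,0,0]
    - [0,0,0]
    - [0,0,0]
    - [0,0,-25]
    - [0,0,-50]
    - [0,0,-50]
    - [0,0,-45]
    - [-30,-45,0]
    - [-30,-45,0]
    - [-30,-45,0]
  twist:
    - [0,0,0]
    - [0,0,0]
    - [0,0,0]
    - [0,0,0]
    - [0,0,0]
    - [0,0,0]
    - [0,0,0]
    - [0,0,0]
    - [0,0,0]
    - [0,0,0]
  hand: [0,0,0,0,0,0,0,0,0,0]

```text
time: 6.0
ee_pos: [462.3, -15.3, 203.5]
tcp_rot: [3.142, -0.001, -0.322]
wrist_force: [0.3, 0.5, 0.4]
gripper_width: 93.6
```

Call:
drive_tool:
  slide:
    - [-30,-45,0]
    - [-30,-45,0]
    - [-30,-46,0]
    - [-30,-46,0]
    - [-26,-46,0]
    - [0,0,0]
    - [0,0,0]
    - [0,0,0]
    - [0,0,0]
    - [0,0,0]
  twist:
    - [0,0,0]
    - [0,0,0]
    - [0,0,0]
    - [0,0,0]
    - [0,0,0]
    - [0,0,-6.5]
    - [0,0,0]
    - [0,0,0]
    - [0,0,0]
    - [0,0,0]
  hand: [0,0,0,0,0,0,0,0,0,0]

```text
time: 7.25
ee_pos: [396.3, 245.6, 203.5]
tcp_rot: [3.142, -0.0, -0.209]
wrist_force: [-0.2, -0.4, -0.4]
gripper_width: 94.4
```

Run:
```python
from h import *
st()
im=env.grab_frame("wrist"); cv2.imwrite("pics/w3.png",im)
for k in("jack_grip","paddle","saddle_top"):
    for r in env.silhouettes("wrist",k)[:2]:
        ys,xs=np.nonzero(r["mask"]); print(k,round(r["score"],2),np.round(np.array(r["extent"])*[640,480,640,480]).tolist(),"c",xs.mean().round(1),ys.mean().round(1))
```

```text
{'time': 7.25, 'ee_pos': [396.325, 245.595, 203.462], 'tcp_rot': [3.142, -0.0, -0.209], 'wrist_force': [-0.193, -0.36, -0.431], 'gripper_width': 94.372, 'qpos': [0.405, 0.112, 1.724, -0.0, 1.305, 2.186]}
jack_grip 0.77 [270.0, 90.0, 94.0, 293.0] c 315.8 220.1
jack_grip 0.71 [102.0, 329.0, 81.0, 150.0] c 145.2 413.2
paddle 0.64 [291.0, 253.0, 47.0, 131.0] c 314.8 333.8
paddle 0.51 [130.0, 463.0, 4.0, 17.0] c 130.8 472.0
saddle_top 0.72 [293.0, 93.0, 47.0, 54.0] c 314.8 119.6
```

View pics/w3.png

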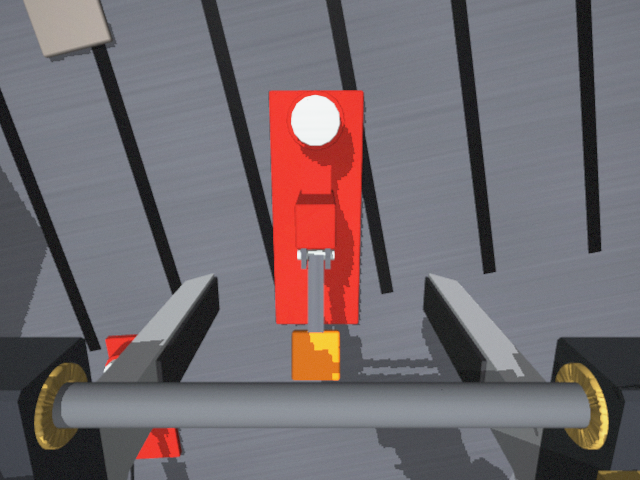

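The saddle is at (315.7,120), the tower top at (315.5,227) and the paddle at (315.7,356). The jaws already line up with the jack.

Run:
```python
from h import *
s=env.observe();y=s["tcp_rot"][2];e=np.array(s["ee_pos"])[:2]
S=ray("wrist",315.7,120,68);T=ray("wrist",315.5,227,85);P=ray("wrist",315.7,356,105)
for q in(S,T,P):
    d=q[:2]-e;print(q.round(1),"slide",d@[np.cos(y),np.sin(y)],d@[np.sin(y),-np.cos(y)])
d=S-P;print(np.degrees(np.arctan2(d[1],d[0])),np.hypot(*d[:2]),np.hypot(*(S-T)[:2]),np.degrees(y))
```

```text
[473.2 234.5  68. ] slide 77.72142501650731 -4.699194867522081
[399.7 250.1  85. ] slide 2.5488849876413404 -4.816465307804432
[308.5 269.2 105. ] slide -90.59705162163836 -4.64899297965442
-11.917717136657199 168.31848412463657 75.17263150075046 -11.934805909503568
```

Call:
drive_tool:
  slide:
    - [2.6,-4.7,20]
    - [0,0,55]
    - [0,0,50]
    - [0,0,34]
    - [0,0,15]
    - [0,0,0]
    - [0,0,0]
    - [0,0,0]
    - [0,0,0]
    - [0,0,0]
  twist:
    - [0,0,0]
    - [0,0,0]
    - [0,0,0]
    - [0,0,0]
    - [0,0,0]
    - [0,0,0]
    - [0,0,0]
    - [0,0,0]
    - [0,0,0]
    - [0,0,0]
  hand: [0,0,0,0,0,0.4,0.8,0.8,0.8,0.8]
  newtons: 55

```text
time: 8.7
ee_pos: [399.8, 250.3, 29.9]
tcp_rot: [-3.141, -0.001, -0.208]
wrist_force: [-0.4, -2.1, -0.3]
gripper_width: 47.4
```

Call:
drive_tool:
  slide:
    - [0,0,0]
    - [0,0,0]
    - [0,0,0]
    - [0,0,-5]
    - [0,0,-10]
    - [0,0,-10]
    - [3,8,0]
    - [6,16,0]
    - [10,24,0]
    - [12,28,0]
  twist:
    - [0,0,0]
    - [0,0,0]
    - [0,0,0]
    - [0,0,0]
    - [0,0,0]
    - [0,0,0]
    - [0,0,0]
    - [0,0,0]
    - [0,0,0]
    - [0,0,0]
  hand: [0.85,0.85,0.85,0.85,0.85,0.85,0.85,0.85,0.85,0.85]

```text
time: 9.95
ee_pos: [413.8, 167.6, 54.1]
tcp_rot: [3.141, 0.001, -0.207]
wrist_force: [1.0, 0.4, -8.7]
gripper_width: 29.6
```

Call:
drive_tool:
  slide:
    - [12,28,0]
    - [12,28,0]
    - [12,28,0]
    - [12,28,0]
    - [10,26,0]
    - [8,20,0]
    - [6,15,0]
    - [0,0,0]
    - [0,0,0]
    - [0,0,0]
  twist:
    - [0,0,0]
    - [0,0,0]
    - [0,0,0]
    - [0,0,0]
    - [0,0,0]
    - [0,0,0]
    - [0,0,0]
    - [0,0,-3]
    - [0,0,-3]
    - [0,0,0]
  hand: [0.85,0.85,0.85,0.85,0.85,0.85,0.85,0.85,0.85,0.85]

```text
time: 11.2
ee_pos: [448.4, -15.1, 54.2]
tcp_rot: [3.142, 0.001, -0.104]
wrist_force: [0.2, -1.3, -9.5]
gripper_width: 29.6
```

Call:
drive_tool:
  slide:
    - [0,0,8]
    - [0,0,8]
    - [0,0,3]
    - [8,0,0]
    - [15,0,0]
    - [20,0,0]
    - [20,0,0]
    - [15,0,0]
    - [7,0,0]
    - [0,0,0]
  twist:
    - [0,0,0]
    - [0,0,0]
    - [0,0,0]
    - [0,0,0]
    - [0,0,0]
    - [0,0,0]
    - [0,0,0]
    - [0,0,0]
    - [0,0,0]
    - [0,0,0]
  hand: [0.85,0.85,0.85,0.85,0.85,0.85,0.85,0.85,0.85,0.85]

```text
time: 12.45
ee_pos: [533.8, -23.5, 35.3]
tcp_rot: [3.141, 0.0, -0.103]
wrist_force: [-0.4, -0.6, -9.0]
gripper_width: 29.8
```

Run:
```python
from h import *
st()
im=env.grab_frame("wrist"); cv2.imwrite("pics/w4.png",im)
h=cv2.cvtColor(im,cv2.COLOR_BGR2HSV)
m=((h[...,0]>22)&(h[...,0]<36)&(h[...,1]>130)&(h[...,2]>90)).astype(np.uint8)
m=cv2.morphologyEx(m,cv2.MORPH_CLOSE,np.ones((25,25)))
c=max(cv2.findContours(m,0,2)[0],key=cv2.contourArea);r=cv2.minAreaRect(c);print(r,cv2.boundingRect(c))
print(ray("wrist",*r[0],121))
```

```text
{'time': 12.45, 'ee_pos': [533.787, -23.473, 35.263], 'tcp_rot': [3.141, 0.0, -0.103], 'wrist_force': [-0.419, -0.591, -9.04], 'gripper_width': 29.846, 'qpos': [-0.174, 0.369, 1.838, -0.0, 0.936, 1.5]}
((325.5, 62.5), (125.0, 171.0), 90.0) (240, 0, 172, 126)
[619.92123358 -32.3289401  121.        ]
```

View pics/w4.png

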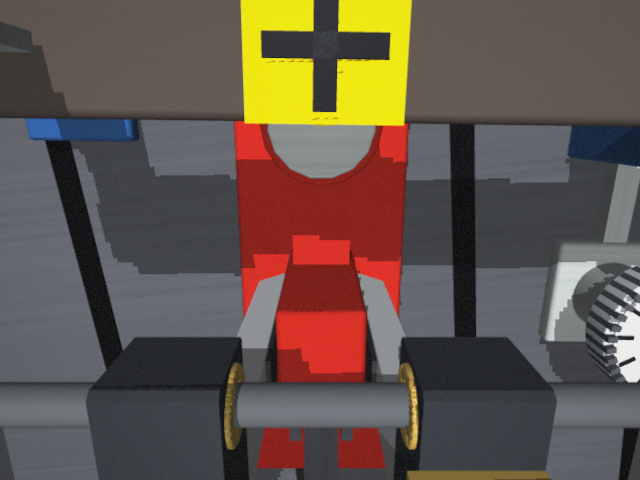

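The cross is at (325.5,45). The near edge of the saddle is at (321,180), and the tube lies along the image rows.

Run:
```python
from h import *
s=env.observe();y=s["tcp_rot"][2];e=np.array(s["ee_pos"])[:2]
f=lambda q:(lambda d:np.round([d@[np.cos(y),np.sin(y)],d@[np.sin(y),-np.cos(y)]],1))(q[:2]-e)
C=ray("wrist",325.5,45,121);print("cross",C.round(1),f(C))
print("saddle near edge",f(ray("wrist",321,180,73.4)),"left/right at row 124",f(ray("wrist",265,124,73.4)),f(ray("wrist",378,124,73.4)))
for v in(124,):
  a=ray("wrist",0,118,121);b=ray("wrist",640,125,121)
print("near tube edge mid",f(ray("wrist",325,124,121)))
```

```text
cross [623.2 -32.7 121. ] [90.9  0. ]
saddle near edge [57.2 -0.9] left/right at row 124 [ 75.2 -19. ] [75.2 17.5]
near tube edge mid [75.3 -0. ]
```

Call:
drive_tool:
  slide:
    - [6,0.6,0]
    - [9.5,0,0]
    - [0,0,0]
    - [0,0,2]
    - [0,0,3.2]
    - [0,0,0.5]
    - [0,0,0]
    - [0,0,0]
    - [0,0,0]
    - [0,0,0]
  twist:
    - [0,0,0]
    - [0,0,0]
    - [0,0,0]
    - [0,0,0]
    - [0,0,0]
    - [0,0,0]
    - [0,0,0]
    - [0,0,0]
    - [0,0,0]
    - [0,0,0]
  hand: [0.85,0.85,0.85,0.85,0.85,0.85,0.85,0.7,0.4,0.2]

```text
time: 13.75
ee_pos: [550.6, -25.9, 31.1]
tcp_rot: [3.141, -0.004, -0.103]
wrist_force: [0.4, -0.3, -0.9]
gripper_width: 46.1
```

Run:
```python
from h import *
st()
im=env.grab_frame("wrist"); cv2.imwrite("pics/w5.png",im)
```

```text
{'time': 13.75, 'ee_pos': [550.557, -25.907, 31.112], 'tcp_rot': [3.141, -0.004, -0.103], 'wrist_force': [0.389, -0.292, -0.933], 'gripper_width': 46.144, 'qpos': [-0.173, 0.393, 1.809, -0.0, 0.936, 1.501]}
```

View pics/w5.png

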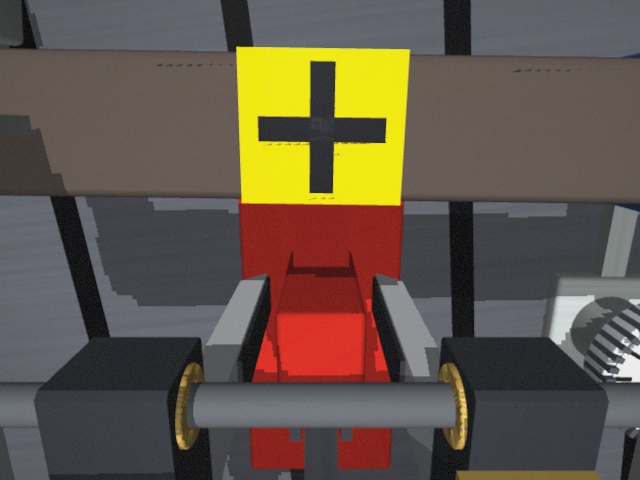

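Run:
```python
from h import *
s=env.observe();y=s["tcp_rot"][2];e=np.array(s["ee_pos"])[:2]
f=lambda q:(lambda d:np.round([d@[np.cos(y),np.sin(y)],d@[np.sin(y),-np.cos(y)]],1))(q[:2]-e)
C=ray("wrist",322,128,121);print("cross",C.round(1),f(C),"edges",f(ray("wrist",322,48,121)),f(ray("wrist",322,204,121)))
im4=cv2.imread("pics/w4.png");im5=cv2.imread("pics/w5.png")
# tower edges along column 320 (gradient rows)
for im in(im4,im5):
    g=cv2.cvtColor(im,cv2.COLOR_BGR2GRAY).astype(int)[230:385,300]; d=np.diff(g); i=np.where(abs(d)>12)[0]; print([(int(k)+230,int(d[k])) for k in i])
    r=im[340,240:420,2].astype(int); print(np.where(np.diff((r>150).astype(int))!=0)[0]+240)
```

```text
cross [624.1 -32.8 121. ] [74.1 -0.7] edges [89.3 -0.7] [58.3 -0.6]
[(234, 27), (263, -20), (264, -19), (271, -13), (310, 18), (311, 13), (347, -21), (348, -15)]
[276 364]
[(266, -14), (273, 13), (312, 13), (374, -26)]
[262 267 276 363 376 379]
```

Call:
drive_tool:
  slide:
    - [0,0,0]
    - [0,0,0]
    - [0,0,-15]
    - [0,0,-40]
    - [0,0,-42]
    - [-20,-0.8,0]
    - [-38,0,0]
    - [-38,0,0]
    - [0,0,0]
    - [0,0,0]
  twist:
    - [0,0,0]
    - [0,0,0]
    - [0,0,0]
    - [0,0,0]
    - [0,0,0]
    - [0,0,0]
    - [0,0,0]
    - [0,0,0]
    - [0,0,0]
    - [0,0,0]
  hand: [0.2,0.2,0.2,0.2,0.2,1,1,1,1,1]
  newtons: 20

```text
time: 15.05
ee_pos: [455.0, -15.2, 127.8]
tcp_rot: [3.141, -0.003, -0.103]
wrist_force: [0.8, -0.3, 0.3]
gripper_width: 28.7
```

Run:
```python
from h import *
st()
im=env.grab_frame("wrist"); cv2.imwrite("pics/w6.png",im)
a=env.grab_frame("scene"); cv2.imwrite("pics/s6.png",a)
b=cv2.resize(a[200:350,240:440],(800,600)); 
cv2.imwrite("pics/c6.png",np.hstack([cv2.resize(im,(400,300)),cv2.resize(a[210:330,250:410],(400,300),interpolation=cv2.INTER_CUBIC)]))
```

```text
{'time': 15.05, 'ee_pos': [454.988, -15.238, 127.826], 'tcp_rot': [3.141, -0.003, -0.103], 'wrist_force': [0.827, -0.258, 0.262], 'gripper_width': 28.732, 'qpos': [-0.186, 0.156, 1.874, -0.0, 1.109, 1.487]}
```

View pics/c6.png

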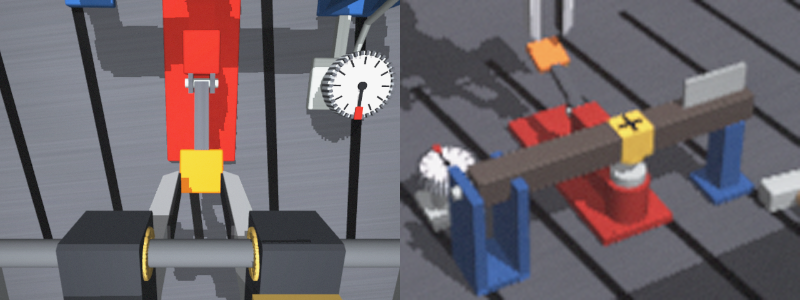

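The saddle sits under the pad, the mark is still at the needle, and the paddle is at about wrist (323,274).

Run:
```python
from h import *
s=env.observe();y=s["tcp_rot"][2];e=np.array(s["ee_pos"])[:2]
f=lambda q:(lambda d:np.round([d@[np.cos(y),np.sin(y)],d@[np.sin(y),-np.cos(y)]],1))(q[:2]-e)
print("paddle",f(ray("wrist",323,274,105)),"tower",f(ray("wrist",323,78,85)))
```

```text
paddle [1.7 0.2] tower [97.2  0.1]
```

Call:
drive_tool:
  slide:
    - [0,0,0]
    - [0,0,0]
    - [0,0,10]
    - [0,0,12]
    - [0,0,8]
    - [0,0,9]
    - [0,0,9]
    - [0,0,9]
    - [0,0,5]
    - [0,0,2]
  twist:
    - [0,0,0]
    - [0,0,0]
    - [0,0,0]
    - [0,0,0]
    - [0,0,0]
    - [0,0,0]
    - [0,0,0]
    - [0,0,0]
    - [0,0,0]
    - [0,0,0]
  hand: [1,1,1,1,1,1,1,1,1,1]

```text
time: 16.4
ee_pos: [453.3, -14.9, 63.1]
tcp_rot: [3.142, 0.0, -0.103]
wrist_force: [-3.9, 1.0, 16.8]
gripper_width: 0.6
```

Call:
drive_tool:
  slide:
    - [0,0,1]
    - [0,0,1]
    - [0,0,0.5]
    - [0,0,0]
    - [0,0,0]
    - [0,0,0]
    - [0,0,0]
    - [0,0,0]
    - [0,0,0]
    - [0,0,0]
  twist:
    - [0,0,0]
    - [0,0,0]
    - [0,0,0]
    - [0,0,0]
    - [0,0,0]
    - [0,0,0]
    - [0,0,0]
    - [0,0,0]
    - [0,0,0]
    - [0,0,0]
  hand: [1,1,1,1,1,1,1,1,1,1]

```text
time: 17.65
ee_pos: [453.4, -15.0, 62.5]
tcp_rot: [3.141, -0.001, -0.103]
wrist_force: [-7.5, 0.6, 23.8]
gripper_width: 0.2
```

Run:
```python
from h import *
st()
im=env.grab_frame("wrist")
a=env.grab_frame("scene")
cv2.imwrite("pics/c7.png",np.hstack([cv2.resize(im,(400,300)),cv2.resize(a[210:330,250:410],(400,300),interpolation=cv2.INTER_CUBIC)]))
```

```text
{'time': 17.65, 'ee_pos': [453.421, -14.955, 62.514], 'tcp_rot': [3.141, -0.001, -0.103], 'wrist_force': [-7.541, 0.584, 23.783], 'gripper_width': 0.195, 'qpos': [-0.186, 0.23, 1.971, -0.0, 0.939, 1.487]}
```

View pics/c7.png

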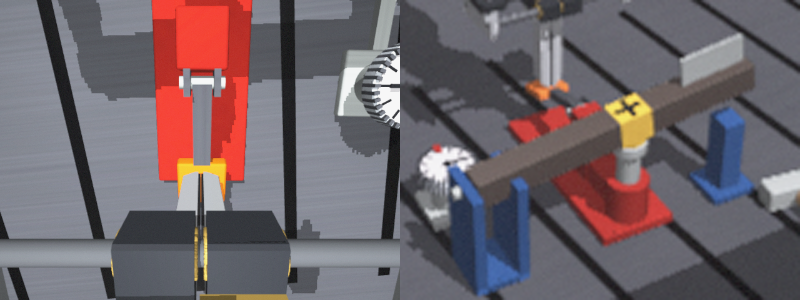

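The tube has lifted off the post. The push is 24 N, well above the 6–10 N stroke force, so the handle is at its hard stop. I'll let it spring back and check.

Call:
drive_tool:
  slide:
    - [0,0,-8]
    - [0,0,-10]
    - [0,0,-12]
    - [0,0,-14]
    - [0,0,-14]
    - [0,0,-5]
    - [0,0,0]
    - [0,0,0]
    - [0,0,0]
    - [0,0,0]
  twist:
    - [0,0,0]
    - [0,0,0]
    - [0,0,0]
    - [0,0,0]
    - [0,0,0]
    - [0,0,0]
    - [0,0,0]
    - [0,0,0]
    - [0,0,0]
    - [0,0,0]
  hand: [1,1,1,1,1,1,1,1,1,1]

```text
time: 19.0
ee_pos: [453.3, -14.9, 122.9]
tcp_rot: [3.142, 0.001, -0.103]
wrist_force: [0.2, 0.1, 0.0]
gripper_width: 0.6
```

Run:
```python
from h import *
s=st()
im=env.grab_frame("wrist")
a=env.grab_frame("scene")
cv2.imwrite("pics/c8.png",np.hstack([cv2.resize(im,(400,300)),cv2.resize(a[210:330,250:410],(400,300),interpolation=cv2.INTER_CUBIC)]))
```

```text
{'time': 19.0, 'ee_pos': [453.295, -14.947, 122.925], 'tcp_rot': [3.142, 0.001, -0.103], 'wrist_force': [0.158, 0.122, 0.018], 'gripper_width': 0.609, 'qpos': [-0.186, 0.161, 1.882, -0.0, 1.1, 1.487]}
```

View pics/c8.png

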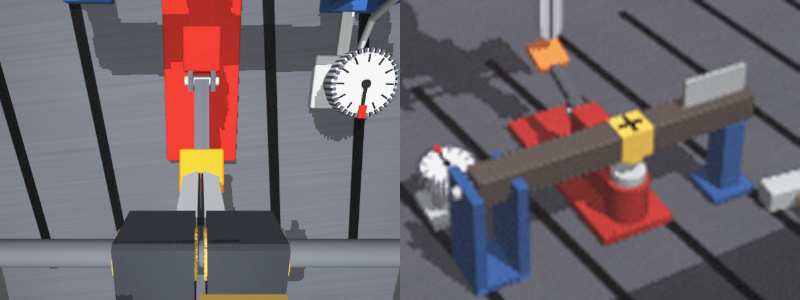

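The handle is back up, the tube is on the post again and the gauge still reads zero. Now the final push.

Call:
drive_tool:
  slide:
    - [0,0,8]
    - [0,0,9]
    - [0,0,9]
    - [0,0,9]
    - [0,0,9]
    - [0,0,9]
    - [0,0,5]
    - [0,0,3]
    - [0,0,1]
    - [0,0,0]
  twist:
    - [0,0,0]
    - [0,0,0]
    - [0,0,0]
    - [0,0,0]
    - [0,0,0]
    - [0,0,0]
    - [0,0,0]
    - [0,0,0]
    - [0,0,0]
    - [0,0,0]
  hand: [1,1,1,1,1,1,1,1,1,1]

```text
time: 20.35
ee_pos: [453.3, -14.9, 62.8]
tcp_rot: [3.141, -0.0, -0.103]
wrist_force: [-6.5, 1.0, 19.9]
gripper_width: 0.4
```

Call:
drive_tool:
  slide:
    - [0,0,0.5]
    - [0,0,0.5]
    - [0,0,0]
    - [0,0,0]
    - [0,0,0]
    - [0,0,0]
    - [0,0,0]
    - [0,0,0]
    - [0,0,0]
    - [0,0,0]
  twist:
    - [0,0,0]
    - [0,0,0]
    - [0,0,0]
    - [0,0,0]
    - [0,0,0]
    - [0,0,0]
    - [0,0,0]
    - [0,0,0]
    - [0,0,0]
    - [0,0,0]
  hand: [1,1,1,1,1,1,1,1,1,1]

```text
time: 21.6
ee_pos: [453.4, -14.9, 62.5]
tcp_rot: [3.141, -0.001, -0.103]
wrist_force: [-7.3, 1.2, 24.4]
gripper_width: 0.3
```

Run:
```python
from h import *
s=st()
im=env.grab_frame("wrist")
a=env.grab_frame("scene")
cv2.imwrite("pics/c9.png",np.hstack([cv2.resize(im,(400,300)),cv2.resize(a[210:330,250:410],(400,300),interpolation=cv2.INTER_CUBIC)]))
```

```text
{'time': 21.6, 'ee_pos': [453.383, -14.925, 62.468], 'tcp_rot': [3.141, -0.001, -0.103], 'wrist_force': [-7.308, 1.157, 24.414], 'gripper_width': 0.298, 'qpos': [-0.186, 0.23, 1.971, -0.0, 0.939, 1.487]}
```

View pics/c9.png

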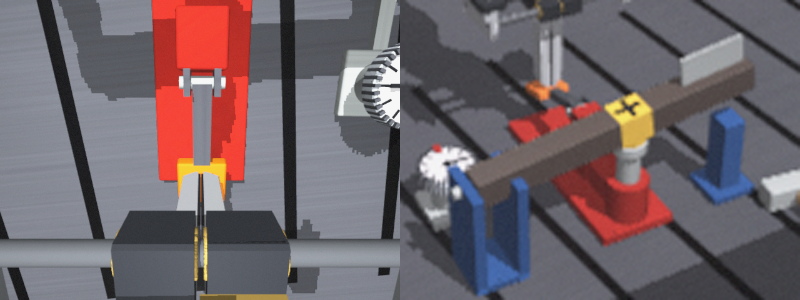

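The tube stands clear of the post on the saddle, and the handle is held at its stop. Handing in.

```bash
python3 -c "
from bench import env
print(env.hand_in())"
```

```text
the job is handed in; nothing more can be done
None
```

I did the job in the order asked and handed it in at 21.6 s of the 67 s allowed; the hand-in gave no verdict.

- **Gauge:** I turned the bezel 35° clockwise. The wrist view put the red mark within about 1° of the needle, and it still lined up after release and between the two strokes.
- **Jack:** I stood the larger jack flat under the tube and let go of it. By image measurement the saddle is about 1 mm off the lift pad's centre, and the jack did not visibly shift while pumping.
- **Pumping:**
  - **First stroke:** it went down to the hard stop at 24 N, and the tube left the post.
  - **Return:** the handle sprang right back up and the tube came to rest on the post again.
  - **Second push:** it is held down at 24 N, with the paddle-contact height at 62.5 mm both times, and the tube stands clear of the post on the saddle.

I judged the hard stop from the jump in force and the height, because the handle angle cannot be read directly. The contact height read 62.5 mm against the nominal 61 mm, which I put down to the paddle's tilt and calibration. The arm stayed off the tube and the other things on the bench along its whole path, but I did not measure their positions again at the end.

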